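# Lay a sample tube on the blue-light viewer and hold its amber cover at 45 degrees

### The job

Lay the orange-capped tube in the empty middle rest of the blue-light viewer, cap to the viewer's front like the other two tubes. Then take the amber cover, which leans back open, by its black grip bar, tilt it forward over the tubes and finish while holding it still at 45 degrees above its closed (level) position, so that a colleague can look through it and work beneath it with both hands. The cover has no stay and falls shut if let go: never let it drop towards the tubes, and leave the other tubes, the marker pen and the steel dish where they are.

Things in the scene. Friction and masses are not known exactly. Their poses are not given: they have to be found in the camera images.
- viewer: blue-light viewer fixed to the bench: light grey box 200 deep (x) x 190 wide (y), glowing window 47 mm above the bench. Origin: centre of underside; x from its front (dark panel, red switch) to its rear, where the cover is hinged; z up. Three V rests side by side at y = -46, 0, +46 mm; tubes lie in them along x. Red- and purple-capped tubes fill the outer two in either order.
- rest_mid (a point): where the middle of the orange-capped tube's axis shall lie in the empty middle rest, 65 mm above the bench; axes as the viewer's. A rest is a 90 degree V (17 mm high, 34 wide at the top, top 74 mm above the bench) in each of two steel strips, 8 mm wide, at x = -20 and +30 mm from here; between them is clear space down to the window.
- cover (a joint): angle of the amber cover about its hinge, rad: 0 closed (level), 0.785 = 45 degrees, 1.833 leaning back open against its stop (the start). It moves freely, with no stay or spring: beyond about 1.57 it falls back open, below that it falls shut. 0.2 to 0.4 kg, centre of mass about 95 mm from the hinge.
- cover_hinge (a point): middle of the hinge axis, 83 mm above the bench; the axis runs along the viewer's y. Axes as those of the viewer; stays put.
- cover_grip (a point): middle of the cover's grip bar: black, round, 12 mm thick, 130 long, parallel to the hinge, 195 mm from it. At cover angle q it is at x = -195 cos q, z = +195 sin q mm from the hinge in the viewer's axes. Two arms 56 mm either side of its middle join it to the amber sheet (4 mm thick, 186 wide), whose edge is 29 mm from the bar's axis. x points from bar to hinge, y along the bar.
- orange_tube_center (a point): middle of the capped sample tube with the orange-yellow cap, lying loose on the bench. 94 mm long, 13 g; glass part 12 mm thick, cap 16 mm thick on the last 18 mm. The point is on its axis, half-way along, 7 mm above the bench. Its y axis runs along the tube from the cap end to the glass end; x is level and across it at the start.
- orange_tube_cap (a point): middle of the orange-yellow cap, 38 mm from the tube's middle.
- red_tube_center (a point): middle of the like tube with a red cap, lying in an outer rest; stays there.
- purple_tube_center (a point): middle of the like tube with a purple cap, lying in the other outer rest; stays there.
- marker_center (a point): middle of a white marker pen with black cap, 17 x 135 x 16 mm, loose on the bench, bystander; y axis along it.
- cap_dish: round steel dish 69 mm across, 20 mm high, loose on the bench, bystander; origin centre of its underside.
Mind the look-alikes: they are no part of the job. Leave any turquoise look-alike of the part that bears orange_tube_center alone.

How it is judged:
By the outcome, as a careful person would: the job done as asked, in the order asked, and still so for the second after the job is handed in, while the arm keeps its last pose, push and grip.
It also fails if it takes over 51 s, if anything falls off the work surface, if the arm or the gripper's body presses on something with over 40 N, if the wrist force passes 120 N, or if a joint passes its speed limit or range.

### The arm

A 6-joint arm with a two-finger parallel gripper is mounted at the origin on the work surface; the furniture and walls round the work are solid. World frame = base frame: x ahead of the robot, y to its left, z up, the work surface at z = 0. Lengths are in m, angles in rad, forces in N, time in s.
With the tool pointing down it reaches from about 0.275 to 0.725 m from the base axis. Payload 15.9 kg.
Tool frame: the origin (TCP) lies at the very end of the fingers, on their centre line; the grasp point (between the pads) lies pinch_z behind it (pinch_z is the distance from the TCP to the grasp point, in m); z points along the fingers, y is the direction in which the jaws open and shut (so a half turn about z gives the same grasp; the last joint's range is limited). The gripper opens to 85 mm and grips with 20 to 120 N. Pads are 22 mm wide; open, the fingers measure 114 mm over their backs; the gripper's body (76 mm by 85 mm) begins 54 mm behind the grasp point. The pads swing forward as they close: fully open they stand 13 mm farther back than shut.
Start: joints at [-1.157, 0.213, -0.034, 1.323, 0, 1.571], TCP at [0.201, -0.458, 0.231] pointing down, gripper open.
Joint ranges: [-2.98, 2.98], [-0.74, 1.72], [-1.14, 1.35], [-2.1, 2.04], [-1.57, 1.44], [-3.14, 3.14]. Speed limits (rad/s): [1.89, 1.89, 2.39, 2.57, 3.14, 3.14].

### API

Orientations are given as a unit quaternion [x, y, z, w].
In Python, from rig import get_state, get_image, job_done, pinch_z gives the robot as it stands. The module is installed in compiled form; this text tells all that it offers.
- The arm moves only by the tool step_arm, never from a script. Its argument "commands" is text: rows parted by semicolons, each of 7 numbers parted by spaces: the turn, a rotation vector about the tool's x, y, z in degrees, then the shift along the tool's x, y, z in cm, then the opening, from 0 (shut) to 1 (fully open). A call has 1 to 8 rows; each row is the pose to reach, as a shift and turn from the pose commanded when the call began, along the tool's axes at that moment; what a row does not reach only later rows make up. A row lasts 1/10 s, in which the tool goes at most 50 mm and 8.59 degrees, less where a joint would pass 70% of its speed; a pose out of reach is approached as far as the arm can. A call with a gripper value outside its range is refused whole. The fingers move at their own pace and stop on an object; "squeeze" is the grip in N (left out, the last holds). Time passes only in rows, so rows that repeat a pose let the fingers close. It gives the time, the measured TCP pose, the force and the opening at its end, in the units of the state.
- get_state(): the state, without advancing time (a new reading comes with each control period).
- get_image(name): name is "side" or "top"; returns a dict with "pixels" (420x560x3 uint8, red, green, blue), "depth" (420x560 float32, m along the optical axis (not along the pixel's ray), 0 where there is no reading), "fx", "fy", "cx", "cy" (pixels), "k1" (the pictures are not rectified: a ray, as slopes to the right and down, at radius r is drawn at 1 + k1 r^2 times it, then the intrinsics apply), "extrinsics" (4x4, takes a point from world to camera coordinates). Camera axes: x right, y up, looking along -z (the intrinsics and any distortion apply to the point x, -y, -z); pixel columns grow to the right and rows downward; lengths in m; the calibration is good to about 2 mm. A picture is of the moment at which its call begins.
- job_done(): hands the job in, once; it reports no verdict.
The state is a dict: "t": time; "joints": joint angles; "qd": joint speeds; "effort": joint torques, N m; "eef_pos": TCP position; "tcp_rot": TCP orientation; "wrist_force": force on the tool from outside, world axes, zero at the start; "moment": the same for the moment, N m; "opening": finger opening in m.
Only numpy, scipy, OpenCV 4.12 (cv2) and the standard library are available. Lean on these libraries where they do the work, as an engineer would, in place of code of your own. Each camera call takes 0.05 s, during which the arm holds its last target.

## Working session

There is one attempt and no reset: what is moved stays moved. The work goes in short steps, Python scripts to look and compute and a tool call to move; the robot and the scene stay as the last step left them, time stands still between calls to the robot, and variables do not carry over. Pictures are saved under pics/ and viewed, and the job is handed in when it is done.

Besides the shell and the picture viewer there is one more tool, called after "Emit:" as name(argument=value, ...) on one line, values as JSON. step_arm: Moves the arm, as the interface text tells. Its arguments: {"type":"object","properties":{"commands":{"type":"string"},"squeeze":{"type":"number"}},"required":["commands"]}

```bash
mkdir -p pics
cat > h.py <<'E'
import numpy as np, cv2
from rig import get_state,get_image,job_done,pinch_z
def save(n,im): cv2.imwrite('pics/%s.png'%n,cv2.cvtColor(im['pixels'],cv2.COLOR_RGB2BGR))
def world(im,u,v,d=None,z=None):
    # pixel->world by depth or by plane height z
    x=(u-im['cx'])/im['fx'];y=(v-im['cy'])/im['fy'];k=im['k1']
    rd=np.hypot(x,y);r=rd
    for _ in range(20): r=rd/(1+k*r*r)
    s=r/rd if rd>0 else 1
    x*=s;y*=s
    E=np.array(im['extrinsics']);R=E[:3,:3];t=E[:3,3]
    ray=R.T@np.array([x,-y,-1.]);o=-R.T@t
    if z is not None: d=(z-o[2])/ray[2]
    elif d is None: d=im['depth'][int(round(v)),int(round(u))]
    return o+ray*d
def pix(im,p):
    E=np.array(im['extrinsics']);c=E[:3,:3]@np.array(p)+E[:3,3]
    x=c[0]/-c[2];y=-c[1]/-c[2];s=1+im['k1']*(x*x+y*y)
    return im['cx']+im['fx']*x*s, im['cy']+im['fy']*y*s
E
python3 - <<'E'
from h import *
import pickle
print(get_state(),pinch_z)
for n in('top','side'):
    im=get_image(n);save(n+'0',im);pickle.dump(im,open(n+'0.pkl','wb'));print(n,im['fx'],im['k1'],np.round(im['extrinsics'],3).tolist())
E
```

```text
{'t': 0.0, 'joints': array([-1.15699596e+00,  2.13333742e-01, -3.50451757e-02,  1.32348877e+00,
       -4.01139147e-05,  1.57078811e+00]), 'qd': array([ 0.00058533, -0.00010504,  0.00044002, -0.00080149, -0.00063522,
       -0.00039678]), 'effort': array([-3.58995903e-04, -6.86146975e+01,  4.87126458e+01,  1.70712685e-02,
       -5.90831542e-05, -2.76720931e-05]), 'eef_pos': array([ 0.2009019 , -0.45750322,  0.23083288]), 'tcp_rot': array([ 9.78671415e-01,  2.05431191e-01, -1.29670388e-04, -5.20136012e-04]), 'wrist_force': array([-0.06319764,  0.89041749,  1.19742418]), 'moment': array([0.01922701, 0.00358553, 0.01187175]), 'opening': 0.08574269711292673} 0.0187
top 427.343080127974 -0.07098171880874116 [[-0.014, -1.0, 0.007, -0.074], [0.99, -0.012, 0.142, -0.385], [-0.142, 0.009, 0.99, -1.04], [0.0, 0.0, 0.0, 1.0]]
side 444.12680618933985 0.006474739967038953 [[0.952, -0.306, 0.01, -0.361], [0.114, 0.383, 0.917, -0.104], [-0.284, -0.871, 0.4, -0.952], [0.0, 0.0, 0.0, 1.0]]
```

View pics/top0.png

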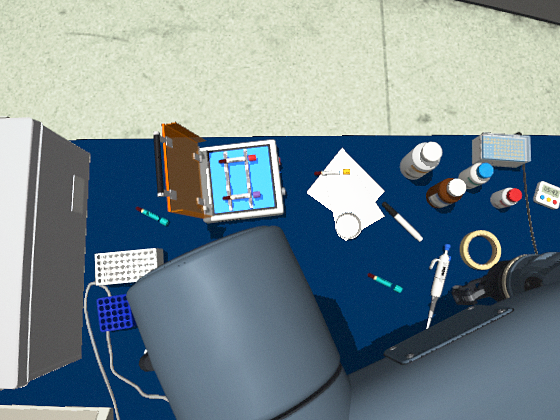

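View pics/side0.png

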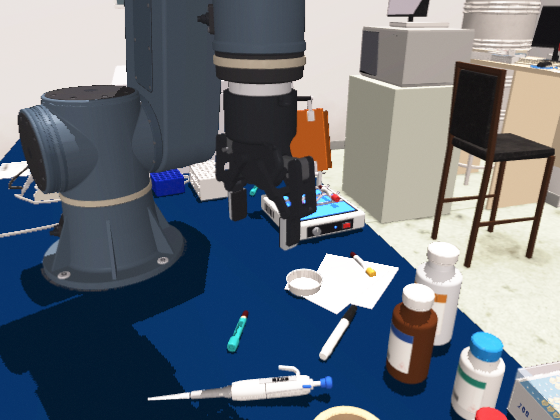

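The top picture shows the viewer at about (244,180) with its front facing right (world -y) and the cover open to the left. Candidates for the tube:
- White/orange-capped tube on the paper, around (333,173)
- Turquoise tubes at (152,215) and (385,283), which are look-alikes
- Red- and purple-capped tubes in the viewer, at (240,159) and (243,196)

I choose the one at (333,173) and will check it in a crop.

Run:
```python
import pickle
from h import *
im=pickle.load(open('top0.pkl','rb'))
p=cv2.cvtColor(im['pixels'],cv2.COLOR_RGB2BGR)
a=cv2.resize(p[110:230,140:300],None,fx=5,fy=5,interpolation=cv2.INTER_CUBIC);cv2.imwrite('pics/c1.png',a)
a=cv2.resize(p[140:240,300:430],None,fx=6,fy=6,interpolation=cv2.INTER_CUBIC);cv2.imwrite('pics/c2.png',a)
```

```text
(no output)
```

View pics/c1.png

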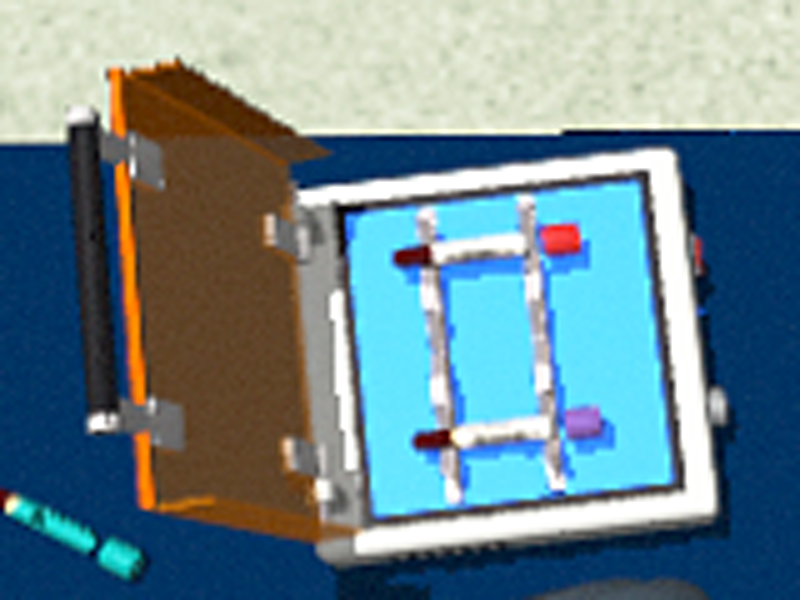

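View pics/c2.png

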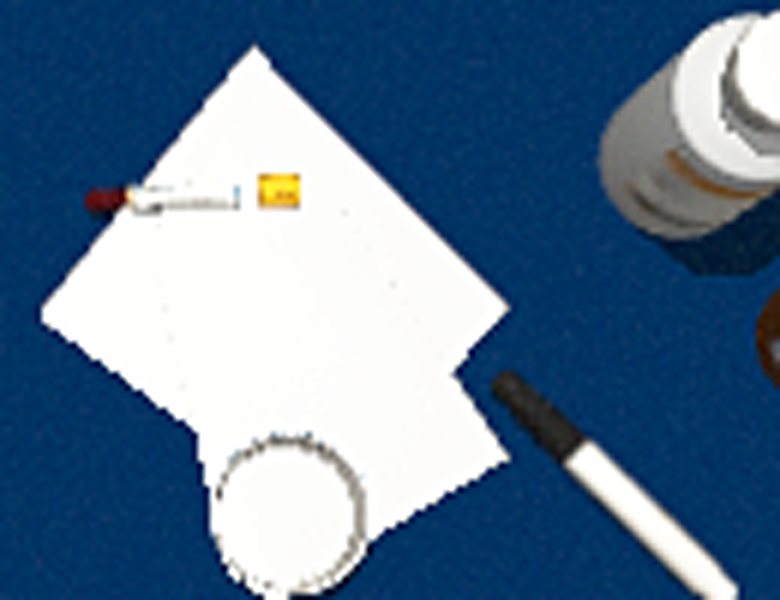

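The crops confirm it: an orange-yellow cap at px (347,172), with a white label and a dark glass end at (316,173). The red and purple tubes are in the viewer with their caps to the right.

```bash
cat > m.py <<'E'
import pickle
from h import *
im=pickle.load(open('top0.pkl','rb'))
def c1(u,v,**k): return world(im,140+(u+.5)/5-.5,110+(v+.5)/5-.5,**k)
def c2(u,v,**k): return world(im,300+(u+.5)/6-.5,140+(v+.5)/6-.5,**k)
pr=lambda n,*a:print(n,*[np.round(x,4) for x in a])
a,b=c2(300,190,z=.008),c2(85,201,z=.006);pr('orange',a,b,(a+b)/2,np.linalg.norm(a-b),np.degrees(np.arctan2(*(a-b)[1::-1])))
for n,p,q in(('red',(580,238),(395,258)),('pur',(603,420),(415,442))):
    a,b=c1(*p,z=.065),c1(*q,z=.065);pr(n,a,b,(a+b)/2,np.linalg.norm(a-b),np.degrees(np.arctan2(*(a-b)[1::-1])))
R=[c1(*p) for p in((660,165),(700,510),(500,180),(600,520),(690,400))];pr('rim depth',*R)
for u,v in((675,150),(718,520),(320,560)): pr('corner',c1(u,v,z=.055))
for u,v in((83,130),(88,200),(92,270),(98,350),(103,410)): pr('bar',c1(u,v))
pr('barends',c1(83,112,z=.265),c1(105,425,z=.265))
pr('dish',c2(290,515,z=.02)); pr('marker',c2(505,385,z=.008),c2(725,590,z=.008))
E
python3 m.py
```

```text
orange [ 0.4791 -0.2514  0.008 ] [ 0.4757 -0.1586  0.006 ] [ 0.4774 -0.205   0.007 ] 0.0929 -87.8897
red [ 0.504  -0.0119  0.065 ] [0.4951 0.0789 0.065 ] [0.4996 0.0335 0.065 ] 0.0913 -84.4168
pur [ 0.4131 -0.0227  0.065 ] [0.4035 0.0684 0.065 ] [0.4083 0.0228 0.065 ] 0.0916 -83.95
rim depth [ 0.5469 -0.0511  0.0441] [ 0.3714 -0.0692  0.0438] [0.54   0.0294 0.0447] [ 0.3666 -0.0201  0.0471] [ 0.4265 -0.0649  0.0434]
corner [ 0.5513 -0.0589  0.055 ]
corner [ 0.3649 -0.0779  0.055 ]
corner [0.3477 0.1156 0.055 ]
bar [0.4943 0.1721 0.277 ]
bar [0.4654 0.1687 0.2783]
bar [0.4376 0.1665 0.277 ]
bar [0.4059 0.1634 0.2762]
bar [0.3818 0.1602 0.2781]
barends [0.5057 0.1759 0.265 ] [0.3783 0.163  0.265 ]
dish [ 0.3374 -0.2402  0.02  ]
marker [ 0.3931 -0.3364  0.008 ] [ 0.304  -0.4267  0.008 ]
```

```bash
cat >> m.py <<'E'
print('---')
s=pickle.load(open('side0.pkl','rb'))
for p in((.479,-.2514,.008),(.4757,-.1586,.006),(.5057,.1759,.271),(.3783,.163,.271),(.504,-.0119,.065)): print(np.round(pix(s,p),1))
p=cv2.cvtColor(s['pixels'],cv2.COLOR_RGB2BGR)
cv2.imwrite('pics/s1.png',cv2.resize(p[90:290,230:400],None,fx=3,fy=3,interpolation=cv2.INTER_CUBIC))
for u,v in((530,262),(548,400),(434,260),(445,400)): pr('strip',c1(u,v,z=.07))
E
python3 m.py|sed -n '/---/,$p'
```

```text
---
[373.8 273.1]
[351.5 251.3]
[312.6  96.9]
[266.  100.3]
[337.2 198.4]
strip [0.4909 0.0123 0.07  ]
strip [0.4224 0.0036 0.07  ]
strip [0.4926 0.0591 0.07  ]
strip [0.423  0.0533 0.07  ]
```

View pics/s1.png

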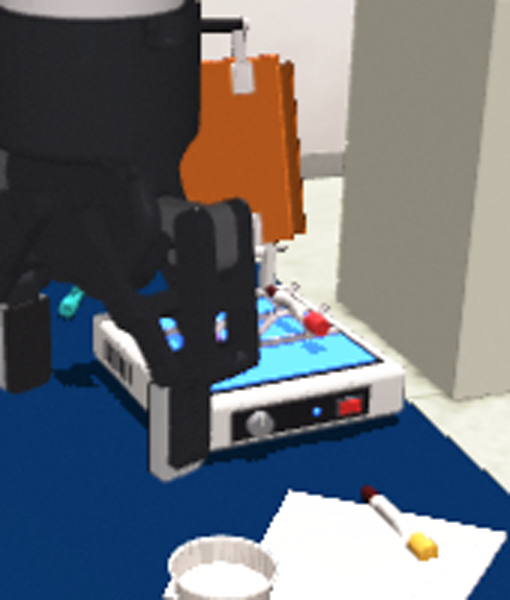

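```bash
cat > d.py <<'E'
from h import *
from scipy.spatial.transform import Rotation as Ro
def target(yaw,tilt=0.):
    """tool y at world yaw (deg) when pointing down; then tilted about the viewer y axis (hinge) by tilt deg: + = tool z towards viewer +x"""
    c,s=np.cos(np.radians(yaw)),np.sin(np.radians(yaw))
    ty=np.array([c,s,0]);tz=np.array([0,0,-1.]);tx=np.cross(ty,tz)
    R=Ro.from_matrix(np.stack([tx,ty,tz],1))
    a=np.radians(96.);ax=np.array([-np.sin(a),np.cos(a),0]) # viewer y
    return Ro.from_rotvec(-np.radians(tilt)*ax)*R
def delta(pos,R):
    s=get_state();R0=Ro.from_quat(s['tcp_rot'])
    print('turn',np.round((R0.inv()*R).as_rotvec(degrees=True),2),'shift cm',np.round(R0.inv().apply(np.array(pos)-s['eef_pos'])*100,2))
def st():
    s=get_state();R=Ro.from_quat(s['tcp_rot']).as_matrix()
    print('t',round(s['t'],2),'pos',np.round(s['eef_pos'],4),'y',np.round(R[:,1],3),'z',np.round(R[:,2],3),'j',np.round(s['joints'],3),'F',np.round(s['wrist_force'],1),'M',np.round(s['moment'],2),'o',round(s['opening'],4))
E
python3 - <<'E'
from d import *
print(target(96,30).as_matrix()[:,2])
delta((.477,-.2,.12),target(2.1))
E
```

```text
[-0.05226423  0.49726095 -0.8660254 ]
turn [-5.000e-02 -3.000e-02 -6.839e+01] shift cm [ 35.63 -12.47  11.1 ]
```

Emit:
step_arm(commands="0 0 -68.4 35.6 -12.5 11 0.6;0 0 -68.4 35.6 -12.5 11 0.6;0 0 -68.4 35.6 -12.5 11 0.6;0 0 -68.4 35.6 -12.5 11 0.6;0 0 -68.4 35.6 -12.5 11 0.6;0 0 -68.4 35.6 -12.5 11 0.6;0 0 -68.4 35.6 -12.5 11 0.6;0 0 -68.4 35.6 -12.5 11 0.6", squeeze=25)

```text
t: 0.9
eef_pos: [0.4779, -0.1981, 0.1204]
tcp_rot: [0.691, 0.722, -0.0, -0.0]
wrist_force: [1.0, -0.7, -0.3]
opening: 0.0517
```

Run:
```python
from d import *
st();delta((.477,-.2,.03),target(2.1))
im=get_image('side');save('side1',im);im=get_image('top');save('top1',im)
```

```text
t 0.9 pos [ 0.4779 -0.1981  0.1204] y [ 0.999  0.044 -0.   ] z [-0.  0. -1.] j [-0.393  0.296 -0.211  1.065  0.     1.134] F [ 1.  -0.7 -0.3] M [-0.01  0.02 -0.05] o 0.0517
turn [-0.03 -0.02  0.4 ] shift cm [-0.19 -0.09  9.04]
```

View pics/side1.png

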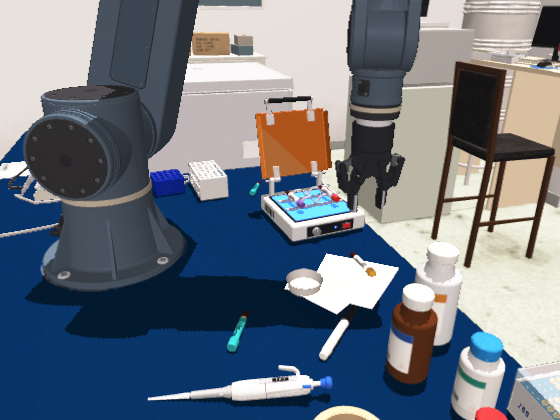

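View pics/top1.png

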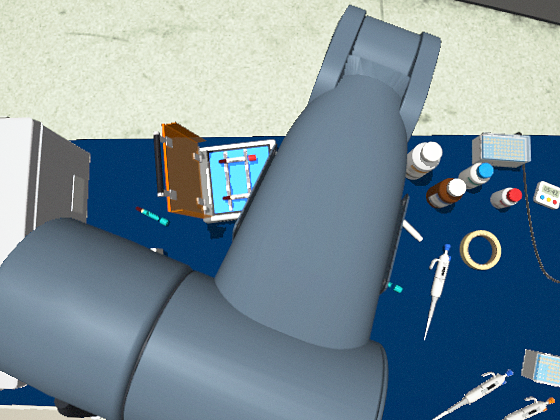

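The side picture shows the open fingers at (372,195) above the tube at (363,265). The cover, with its bar at (288,100), is now in clear view. Descending to grasp.

Emit:
step_arm(commands="0 0 0 -0.2 -0.1 4.5 0.6;0 0 0 -0.2 -0.1 8.5 0.6;0 0 0 -0.2 -0.1 11 0.6;0 0 0 -0.2 -0.1 11.8 0.6;0 0 0 -0.2 -0.1 11.8 0.6;0 0 0 -0.2 -0.1 11.8 0.6")

```text
t: 1.6
eef_pos: [0.4765, -0.2028, 0.0046]
tcp_rot: [0.694, 0.72, 0.0, 0.001]
wrist_force: [0.6, -0.4, 0.0]
opening: 0.0516
```

Run:
```python
from d import *
st()
im=get_image('side');save('side2',im)
cv2.imwrite('pics/s2.png',cv2.resize(cv2.cvtColor(im['pixels'],4)[170:310,290:450],None,fx=4,fy=4))
```

```text
t 1.6 pos [ 0.4765 -0.2028  0.0046] y [0.999 0.036 0.001] z [ 0.001 -0.001 -1.   ] j [-0.402  0.405 -0.377  0.786 -0.     1.132] F [ 0.6 -0.4  0. ] M [ 0.02 -0.02  0.  ] o 0.0516
```

View pics/s2.png

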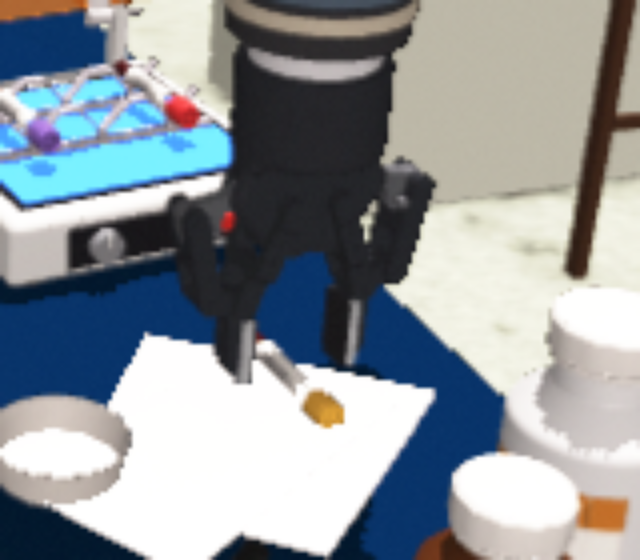

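Emit:
step_arm(commands="0 0 0 0 0 0 0.6;0 0 0 0 0 0 0.6")

```text
t: 1.85
eef_pos: [0.4764, -0.2025, 0.0042]
tcp_rot: [0.694, 0.72, 0.0, 0.001]
wrist_force: [-0.5, -0.8, -0.1]
opening: 0.0514
```

Run:
```python
from d import *
st();delta((.477,-.2,.002),target(2.1))
```

```text
t 1.85 pos [ 0.4764 -0.2025  0.0042] y [0.999 0.037 0.001] z [ 0.001 -0.001 -1.   ] j [-0.402  0.406 -0.378  0.785 -0.     1.132] F [-0.5 -0.8 -0.1] M [-0.03 -0.01 -0.08] o 0.0514
turn [0.08 0.04 0.01] shift cm [0.25 0.07 0.22]
```

Emit:
step_arm(commands="0 0 0 0.25 0.05 0.2 0.6;0 0 0 0.25 0.05 0.2 0.6;0 0 0 0.25 0.05 0.2 0;0 0 0 0.25 0.05 0.2 0;0 0 0 0.25 0.05 0.2 0;0 0 0 0.25 0.05 0.2 0;0 0 0 0.25 0.05 0.2 0;0 0 0 0.25 0.05 0.2 0", squeeze=25)

```text
t: 2.65
eef_pos: [0.4762, -0.1997, 0.0013]
tcp_rot: [0.694, 0.72, 0.0, 0.0]
wrist_force: [0.0, -0.6, 1.3]
opening: 0.011
```

Run:
```python
from d import *
st()
```

```text
t 2.65 pos [ 0.4762 -0.1997  0.0013] y [0.999 0.037 0.   ] z [ 0. -0. -1.] j [-0.397  0.408 -0.383  0.779  0.     1.137] F [ 0.  -0.6  1.3] M [0.   0.02 0.04] o 0.011
```

Emit:
step_arm(commands="0 0 0 0 0 -2 0;0 0 0 0 0 -6 0;0 0 0 0 0 -11 0;0 0 0 0 0 -13 0;0 0 0 0 0 -13 0;0 0 0 0 0 -13 0")

```text
t: 3.25
eef_pos: [0.4762, -0.1997, 0.1311]
tcp_rot: [0.694, 0.72, 0.0, 0.0]
wrist_force: [0.5, -0.2, -1.4]
opening: 0.0109
```

Run:
```python
from d import *
st()
im=get_image('side');save('side3',im)
cv2.imwrite('pics/s3.png',cv2.resize(cv2.cvtColor(im['pixels'],4)[130:270,290:450],None,fx=5,fy=5))
a=np.radians(96);n=np.array([np.cos(a),np.sin(a)])
print(n)
p=np.array([.454,.028])+.005*n
delta((*p,.13),target(6))
```

```text
t 3.25 pos [ 0.4762 -0.1997  0.1311] y [0.999 0.037 0.   ] z [ 0. -0. -1.] j [-0.397  0.286 -0.195  1.089  0.     1.137] F [ 0.5 -0.2 -1.4] M [ 0.04 -0.01 -0.  ] o 0.0109
[-0.10452846  0.9945219 ]
turn [-0.06 -0.03 -3.89] shift cm [23.32 -1.37  0.05]
```

View pics/s3.png

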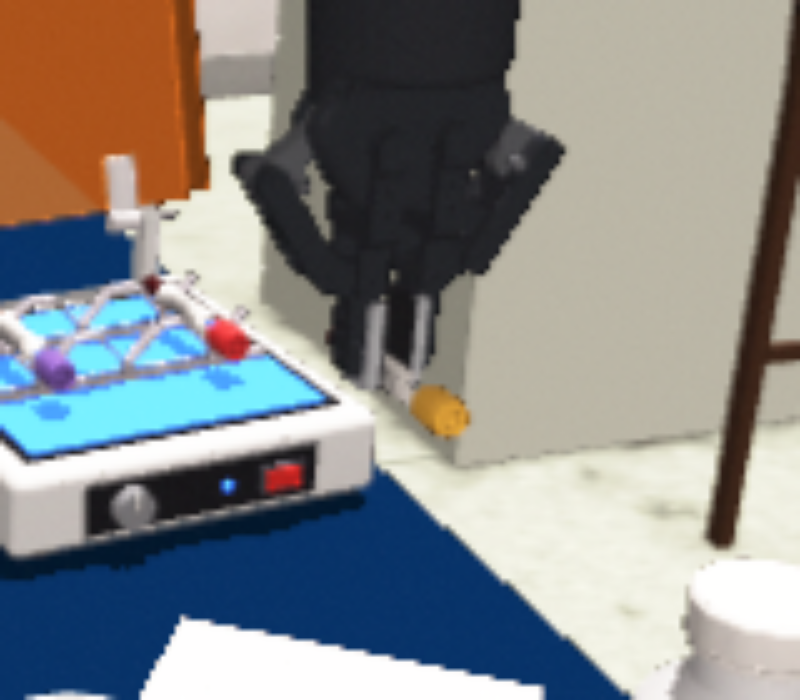

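The crop shows the tube held level in the fingers, with its cap at (440,408). Carrying it over the middle rest.

Emit:
step_arm(commands="0 0 -3.9 5 -0.3 0 0;0 0 -3.9 10 -0.7 0 0;0 0 -3.9 15 -1 0 0;0 0 -3.9 20 -1.2 0 0;0 0 -3.9 23 -1.4 0 0;0 0 -3.9 23.3 -1.4 0 0;0 0 -3.9 23.3 -1.4 0 0;0 0 -3.9 23.3 -1.4 0 0")

```text
t: 4.1
eef_pos: [0.4534, 0.0319, 0.1306]
tcp_rot: [0.669, 0.743, -0.001, -0.0]
wrist_force: [0.8, -1.0, -1.2]
opening: 0.0105
```

Run:
```python
from d import *
st()
im=get_image('side');save('side4',im)
cv2.imwrite('pics/s4.png',cv2.resize(cv2.cvtColor(im['pixels'],4)[80:240,240:400],None,fx=5,fy=5)[:600])
a=np.radians(96);n=np.array([np.cos(a),np.sin(a)])
p=np.array([.454,.028])+.005*n
delta((*p,.08),target(6))
```

```text
t 4.1 pos [0.4534 0.0319 0.1306] y [ 0.995  0.104 -0.001] z [-0.001 -0.    -1.   ] j [ 0.07   0.167 -0.351  1.054 -0.     1.537] F [ 0.8 -1.  -1.2] M [-0.02 -0.03  0.03] o 0.0105
turn [-0.06  0.01 -0.06] shift cm [0.13 0.02 5.08]
```

Run:
```python
from d import *
im=get_image('top');save('top4',im)
a=cv2.resize(cv2.cvtColor(im['pixels'],4)[110:230,140:300],None,fx=5,fy=5,interpolation=cv2.INTER_CUBIC);cv2.imwrite('pics/t4.png',a)
```

```text
(no output)
```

View pics/s4.png

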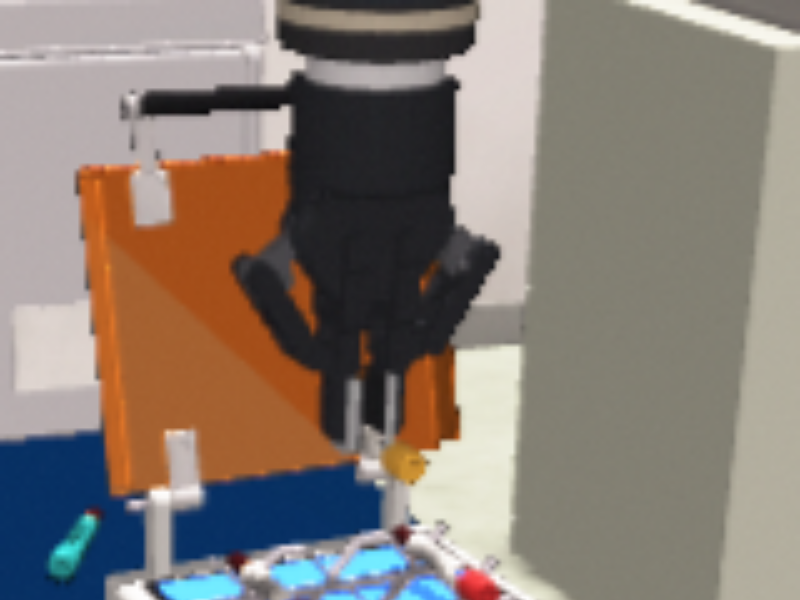

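View pics/t4.png

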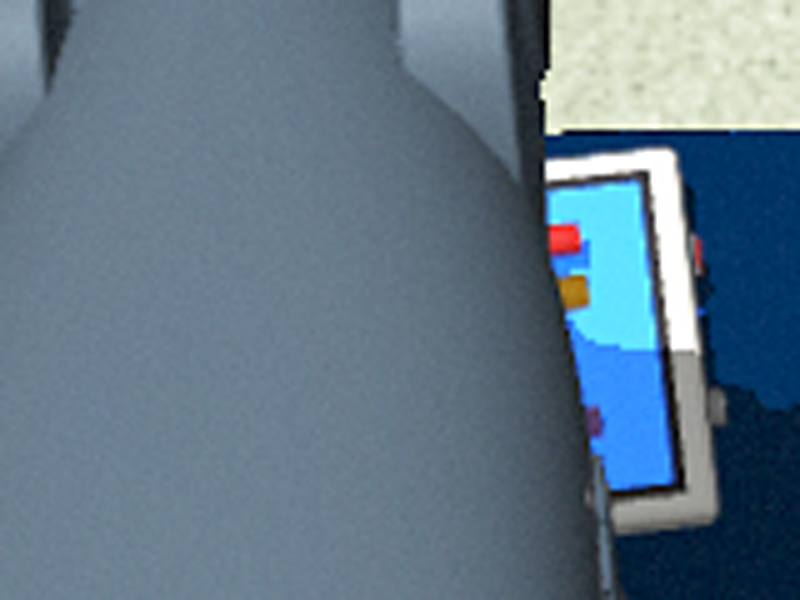

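Run:
```python
from d import *
import pickle
im=pickle.load(open('top0.pkl','rb'))
def c1(u,v,**k): return world(im,140+(u+.5)/5-.5,110+(v+.5)/5-.5,**k)
print(c1(590,290,z=.136), 'expect',(.4588,-.0198)); print('red,pur cap ends',c1(580,238,z=.065),c1(603,420,z=.065))
s=pickle.load(open('side0.pkl','rb'))
```

```text
[ 0.46069487 -0.02038336  0.136     ] expect (0.4588, -0.0198)
red,pur cap ends [ 0.50399814 -0.01189558  0.065     ] [ 0.41312635 -0.02272165  0.065     ]
```

Emit:
step_arm(commands="0 0 0 0.1 -0.05 3 0;0 0 0 0.1 -0.05 5 0;0 0 0 0.1 -0.05 6 0;0 0 0 0.1 -0.05 6.5 0;0 0 0 0.1 -0.05 6.8 0;0 0 0 0.1 -0.05 7 0;0 0 0 0.1 -0.05 7 0;0 0 0 0.1 -0.05 7 0")

```text
t: 5.0
eef_pos: [0.4532, 0.0335, 0.0617]
tcp_rot: [0.669, 0.743, 0.0, 0.0]
wrist_force: [-1.7, -1.4, 2.1]
opening: 0.0108
```

Run:
```python
from d import *
st()
im=get_image('side');save('side5',im)
cv2.imwrite('pics/s5.png',cv2.resize(cv2.cvtColor(im['pixels'],4)[120:240,240:400],None,fx=5,fy=5,interpolation=2)[:600])
```

```text
t 5.0 pos [0.4532 0.0335 0.0617] y [0.995 0.105 0.   ] z [ 0. -0. -1.] j [ 0.074  0.227 -0.466  0.878 -0.     1.54 ] F [-1.7 -1.4  2.1] M [-0.26  0.43  0.06] o 0.0108
```

View pics/s5.png

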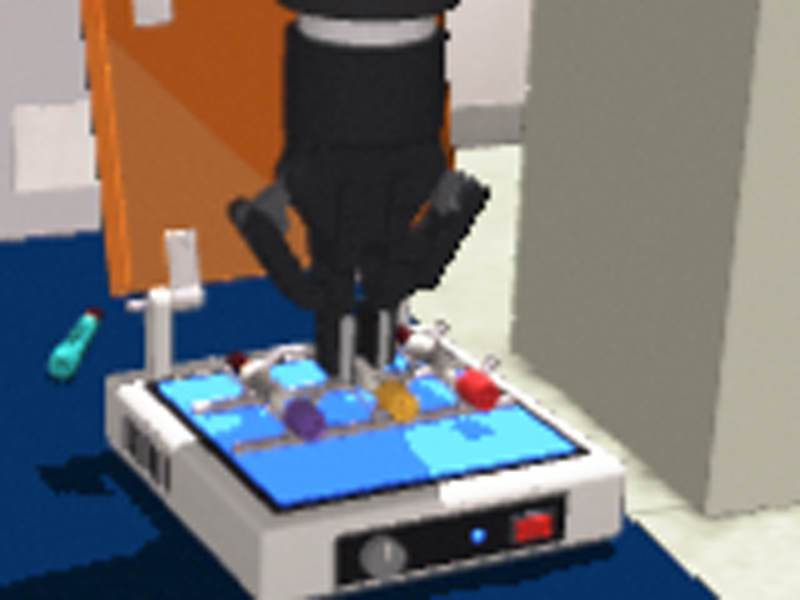

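The crop shows the orange cap at (397,400), midway between the purple (305,418) and red (478,388) caps. One flank is in light contact, so I nudge toward -x, lower slightly, then release.

Emit:
step_arm(commands="0 0 0 0 -0.1 0 0;0 0 0 0 -0.15 0.1 0;0 0 0 0 -0.15 0.15 0;0 0 0 0 -0.15 0.15 0")

```text
t: 5.45
eef_pos: [0.4518, 0.0335, 0.06]
tcp_rot: [0.669, 0.743, 0.0, 0.0]
wrist_force: [-2.3, -0.2, 4.9]
opening: 0.0106
```

Run:
```python
from d import *
st()
```

```text
t 5.45 pos [0.4518 0.0335 0.06  ] y [0.995 0.105 0.001] z [ 0.001  0.    -1.   ] j [ 0.074  0.226 -0.472  0.872  0.     1.54 ] F [-2.3 -0.2  4.9] M [0.07 0.27 0.  ] o 0.0106
```

Emit:
step_arm(commands="0 0 0 0 -0.1 0 0;0 0 0 0 -0.15 0 0;0 0 0 0 -0.15 0 0;0 0 0 0 -0.15 0 0.12;0 0 0 0 -0.15 0 0.2;0 0 0 0 -0.15 0 0.3;0 0 0 0 -0.15 0 0.3;0 0 0 0 -0.15 0 0.3")

```text
t: 6.25
eef_pos: [0.4498, 0.0332, 0.0596]
tcp_rot: [0.669, 0.743, -0.0, -0.0]
wrist_force: [-0.3, -0.1, 0.1]
opening: 0.0257
```

Run:
```python
from d import *
st()
```

```text
t 6.25 pos [0.4498 0.0332 0.0596] y [ 0.995  0.105 -0.001] z [-0.001 -0.    -1.   ] j [ 0.074  0.224 -0.476  0.872  0.     1.54 ] F [-0.3 -0.1  0.1] M [-0.03  0.01 -0.02] o 0.0257
```

Emit:
step_arm(commands="0 0 0 0 0 -1 0.3;0 0 0 0 0 -3 0.3;0 0 0 0 0 -7 0.3;0 0 0 0 0 -12 0.4;0 0 0 0 0 -17 0.6;0 0 0 0 0 -22 0.6;0 0 0 0 0 -27 0.6;0 0 0 -3 0 -28 0.6")

```text
t: 7.05
eef_pos: [0.454, 0.0049, 0.3457]
tcp_rot: [0.668, 0.744, 0.003, 0.002]
wrist_force: [1.4, -0.1, -0.9]
opening: 0.0512
```

Run:
```python
from d import *
import pickle
st()
im=get_image('side');save('side6',im);pickle.dump(im,open('side6.pkl','wb'))
cv2.imwrite('pics/s6.png',cv2.resize(cv2.cvtColor(im['pixels'],4)[80:240,240:400],None,fx=5,fy=5,interpolation=2)[:800])
```

```text
t 7.05 pos [0.454  0.0049 0.3457] y [0.994 0.108 0.007] z [ 0.007  0.001 -1.   ] j [1.000e-02 1.220e-01 1.450e-01 1.586e+00 1.000e-03 1.473e+00] F [ 1.4 -0.1 -0.9] M [-0.08 -0.02  0.02] o 0.0512
```

View pics/s6.png

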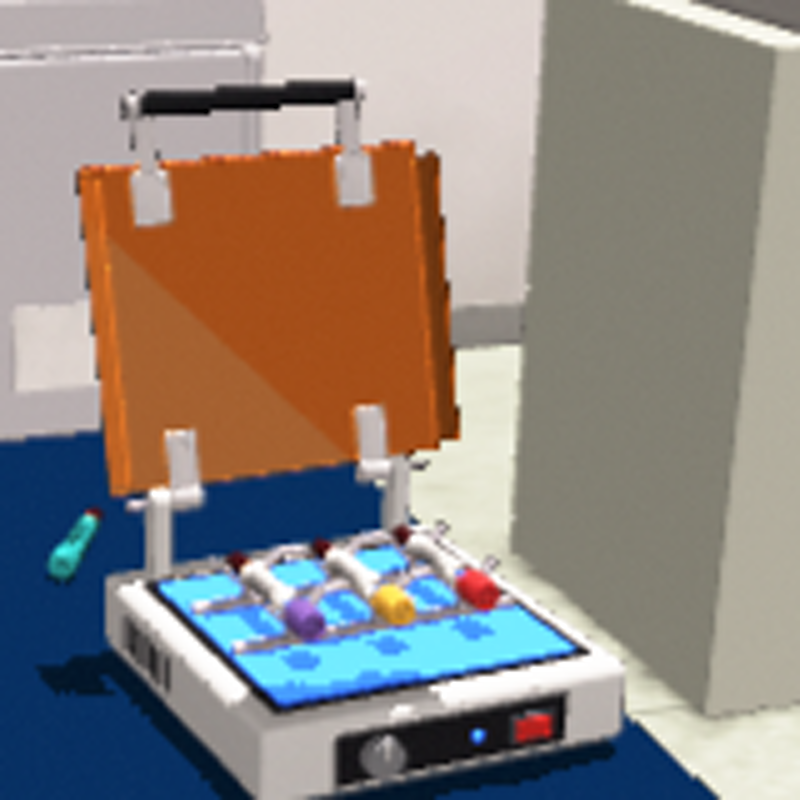

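The tube lies level in the middle rest. Its cap at (393,603) is in line with purple (306,618) and red (478,588). Next, refine the bar and hinge positions with this picture.

Run:
```python
from d import *
import pickle
im=pickle.load(open('side6.pkl','rb'))
f=lambda u,v:(240+(u+.5)/5-.5,80+(v+.5)/5-.5)
for u,v in((165,102),(200,100),(248,97),(290,94),(335,91)):
    x,y=f(u,v); print('bar',np.round(world(im,x,y),4), im['depth'][int(y)-1:int(y)+3,int(x)])
for n,(u,v) in dict(barL=(140,103),barR=(357,90)).items(): print(n,np.round(world(im,*f(u,v),z=.2714),4))
for n,(u,v) in dict(postL=(158,495),postR=(398,467)).items(): print(n,np.round(world(im,*f(u,v),z=.083),4),np.round(world(im,*f(u,v)),4))
for n,(u,v) in dict(capO=(395,605),glO=(320,547),capP=(306,618),glP=(235,561),capR=(478,588),glR=(402,533)).items(): print(n,np.round(world(im,*f(u,v),z=.065),4))
# robot view: project predicted
h=np.array([.4473,.119,.083]);n=np.array([np.cos(np.radians(96)),np.sin(np.radians(96)),0])
for q in(1.833,): 
    b=h-.195*np.cos(q)*n+np.array([0,0,.195*np.sin(q)]);print('grip pred',b,pix(im,b))
```

```text
bar [0.3936 0.1577 0.2719] [1.0887344 1.093113  1.0892441 1.089691 ]
bar [0.4114 0.1572 0.2721] [1.0979378 1.0937871 1.0958124 1.1035613]
bar [0.436  0.156  0.2726] [1.1046764 1.1023111 1.1091172 1.1090125]
bar [0.4602 0.1621 0.2719] [1.1162508 1.11299   1.1084807 1.1150594]
bar [0.4858 0.1661 0.2715] [1.1279721 1.1226947 1.1221327 1.1251904]
barL [0.3818 0.161  0.2714]
barR [0.4977 0.1661 0.2714]
postL [0.377  0.1149 0.083 ] [0.3743 0.1055 0.0867]
postR [0.5097 0.1197 0.083 ] [0.5067 0.1126 0.0857]
capO [ 0.4565 -0.0115  0.065 ]
glO [0.4476 0.0672 0.065 ]
capP [ 0.4112 -0.0139  0.065 ]
glP [0.4011 0.0617 0.065 ]
capR [ 0.5024 -0.0037  0.065 ]
glR [0.4941 0.0734 0.065 ]
grip pred [0.44201652 0.16926896 0.27133512] (np.float64(289.8223908299489), np.float64(98.44868220119547))
```

```bash
cat >> d.py <<'E'
N=np.array([np.cos(np.radians(96)),np.sin(np.radians(96)),0]);H=np.array([.4468,.118,.083])
def bar(q,H=H): return H+.195*(-np.cos(q)*N+np.array([0,0,np.sin(q)]))
def grasp(qdeg,tilt,back=0,H=H):
    R=target(96,tilt);return bar(np.radians(qdeg),H)+(.0187-back)*R.apply([0,0,1]),R
E
python3 - <<'E'
from d import *
print(bar(1.833))
p,R=grasp(105,-15,.07);print(p);delta(p,R)
E
```

```text
[0.44151652 0.16826896 0.27133512]
[0.44013661 0.18139792 0.32090753]
turn [ 11.97 -11.4  -89.42] shift cm [18.13  0.49  2.34]
```

Emit:
step_arm(commands="12 -11.4 -89.4 4 0 0 0.6;12 -11.4 -89.4 8 0 0 0.6;12 -11.4 -89.4 12 0 0 0.6;12 -11.4 -89.4 15 0 0 0.6;12 -11.4 -89.4 17 0 0 0.6;12 -11.4 -89.4 18.1 0.5 0 0.6;12 -11.4 -89.4 18.1 0.5 0 0.6;12 -11.4 -89.4 18.1 0.5 0 0.6")

```text
t: 7.9
eef_pos: [0.439, 0.1843, 0.3401]
tcp_rot: [0.136, 0.985, -0.103, 0.003]
wrist_force: [0.2, -0.2, -0.5]
opening: 0.0515
```

Run:
```python
from d import *
st()
p,R=grasp(105,-15,.07);print(p);delta(p,R)
```

```text
t 7.9 pos [0.439  0.1843 0.3401] y [ 0.269  0.942 -0.203] z [-0.023 -0.204 -0.979] j [ 0.508  0.286  0.315  1.722 -0.168  0.793] F [ 0.2 -0.2 -0.5] M [ 0.17 -0.05 -0.03] o 0.0515
[0.44013661 0.18139792 0.32090753]
turn [  2.88  -3.15 -21.39] shift cm [-0.12  0.15  1.93]
```

Emit:
step_arm(commands="2.9 -3.2 -21.4 -0.1 0.1 0.5 0.6;2.9 -3.2 -21.4 -0.1 0.1 1 0.6;2.9 -3.2 -21.4 -0.1 0.1 1.9 0.6;2.9 -3.2 -21.4 -0.1 0.1 1.9 0.6;2.9 -3.2 -21.4 -0.1 0.1 1.9 0.6")

```text
t: 8.4
eef_pos: [0.4398, 0.1807, 0.3216]
tcp_rot: [-0.047, 0.99, -0.13, 0.007]
wrist_force: [-0.2, 0.6, 0.6]
opening: 0.0512
```

Run:
```python
from d import *
st()
p,R=grasp(105,-15,0);delta(p,R)
im=get_image('side');save('side7',im)
cv2.imwrite('pics/s7.png',cv2.resize(cv2.cvtColor(im['pixels'],4)[40:160,220:380],None,fx=5,fy=5,interpolation=2))
```

```text
t 8.4 pos [0.4398 0.1807 0.3216] y [-0.092  0.962 -0.258] z [ 0.027 -0.257 -0.966] j [ 0.545  0.26   0.224  1.648 -0.236  0.463] F [-0.2  0.6  0.6] M [0.22 0.02 0.02] o 0.0512
turn [ 0.05  0.01 -0.54] shift cm [-0.04  0.08  7.05]
```

View pics/s7.png

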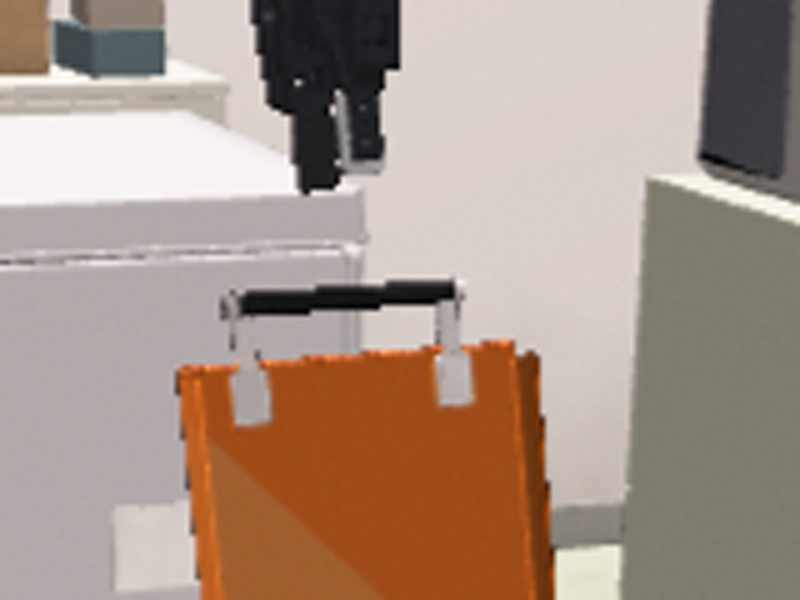

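The crop shows the open fingers at (340,150), directly above the middle of the bar at (345,297). Descending along the tool axis.

Emit:
step_arm(commands="0 0 0 0 0 2 0.6;0 0 -0.5 0 0.1 4 0.6;0 0 -0.5 0 0.1 6 0.6;0 0 -0.5 0 0.1 7 0.6;0 0 -0.5 0 0.1 7 0.6;0 0 -0.5 0 0.1 7 0.6")

```text
t: 9.05
eef_pos: [0.4421, 0.1639, 0.254]
tcp_rot: [-0.052, 0.99, -0.13, 0.007]
wrist_force: [0.7, 0.3, 0.1]
opening: 0.0511
```

Run:
```python
from d import *
st()
p,R=grasp(105,-15,0);delta(p,R)
im=get_image('side');save('side8',im)
cv2.imwrite('pics/s8.png',cv2.resize(cv2.cvtColor(im['pixels'],4)[40:160,220:380],None,fx=5,fy=5,interpolation=2))
```

```text
t 9.05 pos [0.4421 0.1639 0.254 ] y [-0.102  0.961 -0.258] z [ 0.028 -0.256 -0.966] j [ 0.514  0.237  0.025  1.463 -0.239  0.421] F [0.7 0.3 0.1] M [0.19 0.03 0.02] o 0.0511
turn [0.05 0.05 0.05] shift cm [ 0.01 -0.03  0.08]
```

View pics/s8.png

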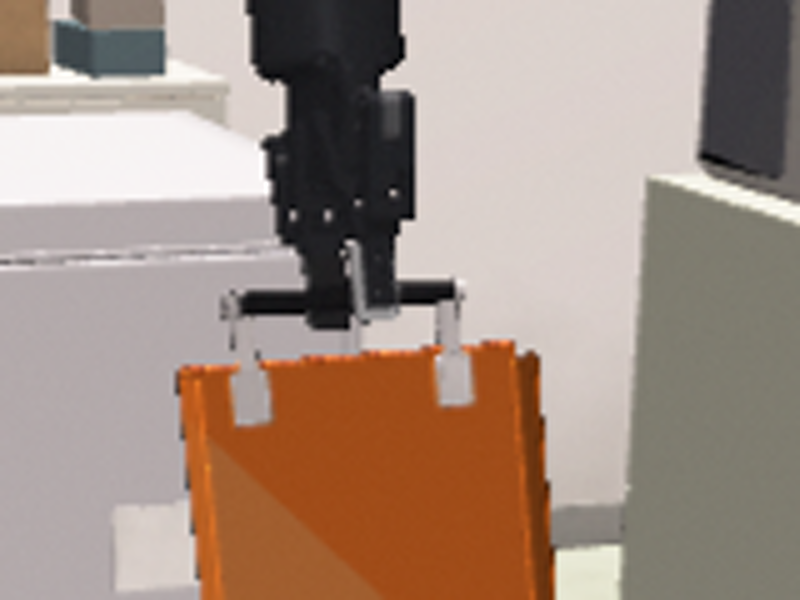

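The fingers straddle the bar at (355,297). Closing on it.

Emit:
step_arm(commands="0 0 0 0 0 0.1 0.35;0 0 0 0 0 0.1 0.25;0 0 0 0 0 0.1 0.15;0 0 0 0 0 0.1 0;0 0 0 0 0 0.1 0;0 0 0 0 0 0.1 0;0 0 0 0 0 0.1 0", squeeze=60)

```text
t: 9.8
eef_pos: [0.4422, 0.1619, 0.2531]
tcp_rot: [-0.052, 0.99, -0.132, 0.008]
wrist_force: [0.4, -15.4, 9.8]
opening: 0.01
```

Run:
```python
from d import *
st()
p,R=grasp(105,-15,0);delta(p,R)
```

```text
t 9.8 pos [0.4422 0.1619 0.2531] y [-0.102  0.96  -0.261] z [ 0.029 -0.26  -0.965] j [ 0.513  0.236  0.021  1.461 -0.243  0.42 ] F [  0.4 -15.4   9.8] M [-3.03 -0.17  0.01] o 0.01
turn [-0.16  0.09  0.05] shift cm [ 0.    0.14 -0.06]
```

Gripped: opening 10 mm, and the contact force shows the stop is 1–2 mm nearer than the commanded pose. That puts the measured bar at the current pinch point, so I recompute the hinge and the arc moves from it.

```bash
cat >> d.py <<'E'
H2=np.array([.447,.1166,.083])
def q_now(H=H2):
    s=get_state();R=Ro.from_quat(s['tcp_rot']);b=s['eef_pos']-.0187*R.apply([0,0,1])-H
    x=b@N;print('q est',np.degrees(np.arctan2(b[2],-x)),'r',np.hypot(x,b[2]),'tool tilt',np.degrees(np.arctan2(R.apply([0,0,1])@N,-R.apply([0,0,1])[2])))
def arc(qs,H=H2,dt=0.):
    s=get_state();R0=Ro.from_quat(s['tcp_rot'])
    for q in qs:
        p,R=grasp(q,90-q+dt,0,H)
        print(q,'turn',np.round((R0.inv()*R).as_rotvec(degrees=True),1),'shift',np.round(R0.inv().apply(p-s['eef_pos'])*100,2))
E
python3 - <<'E'
from d import *
q_now();arc([105,104,102,99,96,93,90,87])
E
```

```text
q est 105.00866175744588 r 0.1948177083029595 tool tilt -15.159008681475141
105 turn [-0.2  0.1  0. ] shift [-0.    0.   -0.02]
104 turn [-1.2  0.1  0.1] shift [ 0.   -0.31 -0.01]
102 turn [-3.2  0.1  0.1] shift [ 0.   -0.92  0.01]
99 turn [-6.2  0.1  0.1] shift [ 0.   -1.84  0.08]
96 turn [-9.2  0.1  0.1] shift [ 0.   -2.76  0.21]
93 turn [-12.2   0.1   0.1] shift [ 0.   -3.66  0.38]
90 turn [-15.2   0.1   0.1] shift [ 0.   -4.56  0.6 ]
87 turn [-18.2   0.1   0.1] shift [ 0.01 -5.44  0.86]
```

Emit:
step_arm(commands="-0.1 0 0 0 -0.2 -0.05 0;-1 0 0 0 -0.5 -0.05 0;-3 0 0 0 -1.1 0 0;-6 0 0 0 -2 0.05 0;-9 0 0 0 -2.9 0.15 0;-12 0 0 0 -3.85 0.35 0;-14 0 0 0 -4.45 0.5 0;-15 0 0 0 -4.75 0.55 0")

```text
t: 10.6
eef_pos: [0.447, 0.1156, 0.2593]
tcp_rot: [-0.053, 0.999, 0.001, 0.0]
wrist_force: [1.8, -0.1, -5.5]
opening: 0.0097
```

Run:
```python
from d import *
st();q_now()
```

```text
t 10.6 pos [0.447  0.1156 0.2593] y [-0.105  0.994  0.002] z [ 0.     0.002 -1.   ] j [ 0.252  0.13  -0.064  1.376  0.002  0.146] F [ 1.8 -0.1 -5.5] M [ 0.02 -0.36  0.06] o 0.0097
q est 89.70417537574306 r 0.1949941022877563 tool tilt 0.13744710431993418
```

Run:
```python
from d import *
arc([88,85,82,79,76,73,71,70])
```

```text
88 turn [-1.9  0.   0. ] shift [-0.01 -0.52  0.01]
85 turn [-4.9  0.   0. ] shift [-0.01 -1.44  0.06]
82 turn [-7.9  0.   0. ] shift [-0.01 -2.36  0.17]
79 turn [-10.9   0.    0. ] shift [-0.01 -3.27  0.32]
76 turn [-13.9   0.    0. ] shift [-0.01 -4.17  0.51]
73 turn [-16.9   0.    0. ] shift [-0.01 -5.06  0.76]
71 turn [-18.9   0.    0. ] shift [-0.01 -5.65  0.95]
70 turn [-19.9   0.    0. ] shift [-0.01 -5.94  1.05]
```

Emit:
step_arm(commands="-1.9 0 0 0 -0.5 0.05 0;-4.9 0 0 0 -1.45 0.1 0;-7.9 0 0 0 -2.35 0.2 0;-10.9 0 0 0 -3.25 0.35 0;-13.9 0 0 0 -4.15 0.55 0;-16.9 0 0 0 -5.05 0.8 0;-18.9 0 0 0 -5.65 1 0;-19.9 0 0 0 -5.95 1.1 0")

```text
t: 11.4
eef_pos: [0.4533, 0.0564, 0.2486]
tcp_rot: [-0.052, 0.983, 0.173, -0.009]
wrist_force: [-5.3, -4.5, 8.4]
opening: 0.01
```

Run:
```python
from d import *
st();q_now();arc([69,66,63,60,57,54,52,51])
im=get_image('side');save('side9',im)
cv2.imwrite('pics/s9.png',im['pixels'][20:260,200:440,::-1].repeat(3,0).repeat(3,1)[:600])
```

```text
t 11.4 pos [0.4533 0.0564 0.2486] y [-0.099  0.934  0.342] z [-0.036  0.34  -0.94 ] j [-0.109  0.168 -0.095  1.385  0.341 -0.228] F [-5.3 -4.5  8.4] M [-0.48  0.95  0.41] o 0.01
q est 69.9370051156953 r 0.1949696869887849 tool tilt 19.99415041542591
69 turn [-1. -0.  0.] shift [-0.01 -0.29 -0.  ]
66 turn [-4. -0.  0.] shift [-0.01 -1.21  0.04]
63 turn [-7. -0.  0.] shift [-0.01 -2.13  0.13]
60 turn [-10.  -0.   0.] shift [-0.   -3.04  0.27]
57 turn [-13.  -0.   0.] shift [-0.   -3.94  0.45]
54 turn [-16.  -0.   0.] shift [-0.   -4.84  0.68]
52 turn [-18.  -0.   0.] shift [-0.   -5.43  0.86]
51 turn [-19.  -0.   0.] shift [-0.   -5.72  0.96]
```

View pics/s9.png

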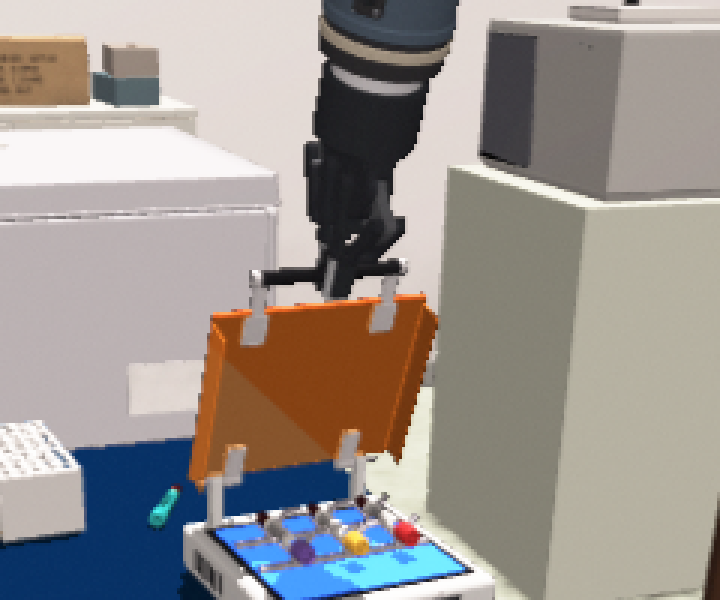

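The cover is following in the grip at about 70° (bar at (330,273)), and the tubes are undisturbed. Continuing.

Emit:
step_arm(commands="-1 0 0 0 -0.3 -0.05 0;-4 0 0 0 -1.2 0 0;-7 0 0 0 -2.1 0.1 0;-10 0 0 0 -3.05 0.2 0;-13 0 0 0 -3.95 0.4 0;-16 0 0 0 -4.85 0.65 0;-18 0 0 0 -5.45 0.8 0;-19 0 0 0 -5.7 0.9 0")

```text
t: 12.25
eef_pos: [0.4585, 0.006, 0.2198]
tcp_rot: [-0.05, 0.941, 0.333, -0.018]
wrist_force: [-6.6, -8.4, 9.5]
opening: 0.0096
```

Run:
```python
from d import *
st();q_now();arc([50,49,48,47,46,45,44])
```

```text
t 12.25 pos [0.4585 0.006  0.2198] y [-0.081  0.773  0.629] z [-0.067  0.626 -0.777] j [-0.38   0.379 -0.039  1.514  0.59  -0.596] F [-6.6 -8.4  9.5] M [-0.99  1.02  0.88] o 0.0096
q est 50.900717879171836 r 0.1950288787149866 tool tilt 39.00388845073833
50 turn [-1.  -0.1 -0. ] shift [-0.01 -0.27  0.01]
49 turn [-2.  -0.1 -0. ] shift [-0.01 -0.58  0.01]
48 turn [-3.  -0.1 -0. ] shift [-0.01 -0.89  0.03]
47 turn [-4.  -0.1 -0. ] shift [-0.01 -1.2   0.05]
46 turn [-5.  -0.1 -0. ] shift [-0.01 -1.5   0.07]
45 turn [-6.  -0.1 -0. ] shift [-0.01 -1.81  0.1 ]
44 turn [-7.  -0.1 -0. ] shift [-0.01 -2.11  0.13]
```

Emit:
step_arm(commands="-1 0 0 0 -0.3 -0.05 0;-2.5 0 0 0.05 -0.75 -0.05 0;-4 0 0 0.05 -1.2 -0.05 0;-5 0 0 0.05 -1.5 0 0;-6 0 0 0.05 -1.8 0 0;-6 0 0 0.05 -1.8 0 0;-6 0 0 0.05 -1.8 0 0;-6 0 0 0.05 -1.8 0 0")

```text
t: 13.05
eef_pos: [0.4597, -0.0067, 0.2087]
tcp_rot: [-0.049, 0.923, 0.382, -0.021]
wrist_force: [2.9, 6.1, -7.7]
opening: 0.0098
```

Run:
```python
from d import *
import pickle
st();q_now()
s=get_image('side');t=get_image('top');save('side10',s);save('top10',t);pickle.dump((s,t),open('f.pkl','wb'))
cv2.imwrite('pics/s10.png',cv2.resize(cv2.cvtColor(s['pixels'],4)[90:250,230:390],None,fx=5,fy=5,interpolation=2)[:600])
cv2.imwrite('pics/t10.png',cv2.resize(cv2.cvtColor(t['pixels'],4)[110:230,140:300],None,fx=5,fy=5,interpolation=2))
```

```text
t 13.05 pos [ 0.4597 -0.0067  0.2087] y [-0.075  0.704  0.707] z [-0.076  0.703 -0.708] j [-0.441  0.469 -0.007  1.575  0.647 -0.712] F [ 2.9  6.1 -7.7] M [-1.02 -0.58 -0.56] o 0.0098
q est 45.383305401828956 r 0.19523508514603327 tool tilt 44.95757979356918
```

View pics/s10.png

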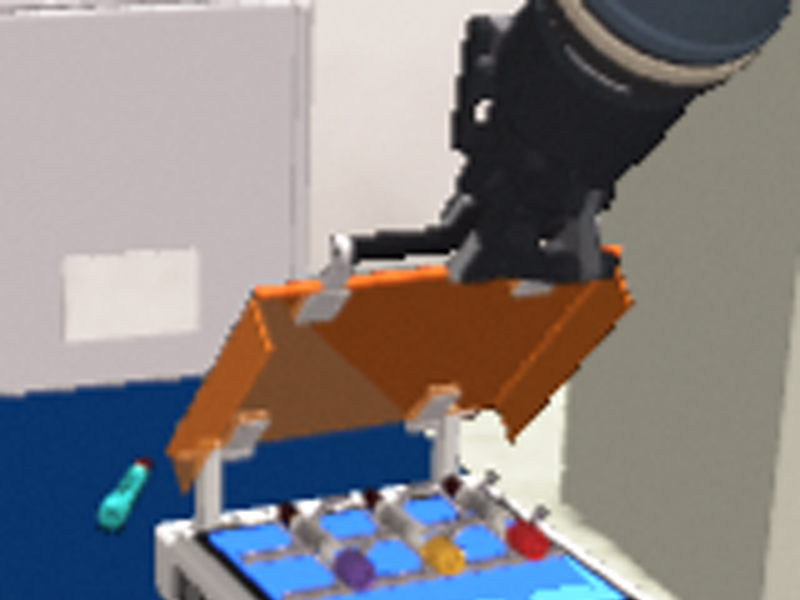

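View pics/t10.png

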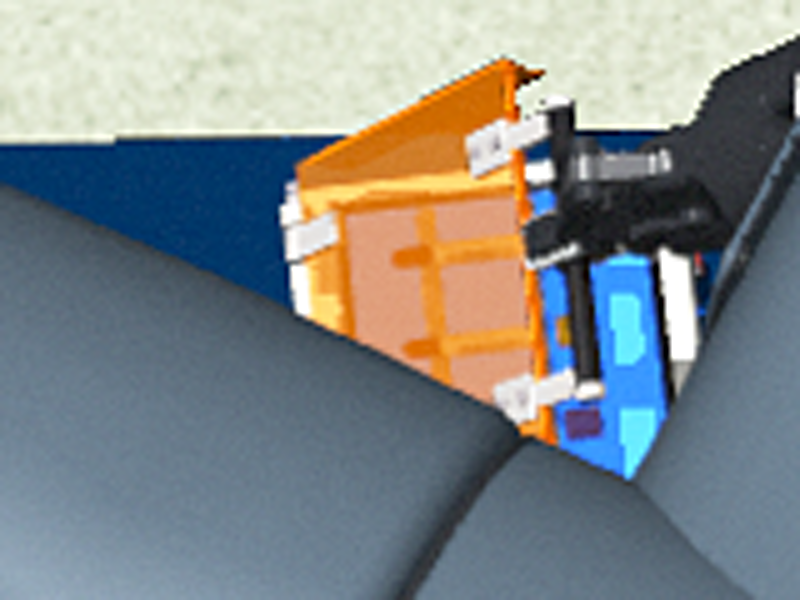

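View pics/side10.png

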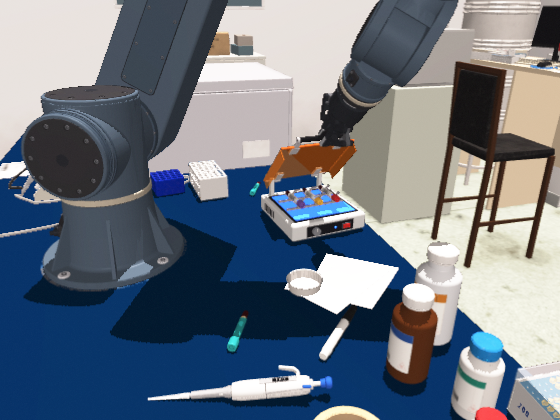

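Run:
```python
from d import *
import pickle
s,t=pickle.load(open('f.pkl','rb'))
V=np.array([-N[1],N[0],0])
for q in(43,45,47):
    b=bar(np.radians(q),H2)
    for e in(-.065,.065):
        a=np.array(pix(t,b+e*V));c=np.array(pix(s,b+e*V))
        print(q,e,'top crop',np.round(((a-[140,110])+.5)*5),'side crop',np.round((c-[230,90]+.5)*5))
# depth points on sheet, plane fit
P=[]
px=t['pixels'].astype(int)
for u in range(205,245):
    for v in range(148,185):
        P.append(world(t,u,v))
P=np.array(P);r=P-H2;x=r@N;ok=(P[:,2]>.1)&(P[:,2]<.21);A=np.polyfit(-x[ok],r[ok,2],1);print(ok.sum(),'sheet slope deg',np.degrees(np.arctan(A[0])),A[1])
```

```text
43 -0.065 top crop [575.  95.] side crop [609. 236.]
43 0.065 top crop [609. 395.] side crop [348. 266.]
45 -0.065 top crop [564.  92.] side crop [605. 222.]
45 0.065 top crop [597. 394.] side crop [344. 252.]
47 -0.065 top crop [551.  90.] side crop [600. 210.]
47 0.065 top crop [585. 393.] side crop [339. 238.]
1369 sheet slope deg 45.28132432048878 0.005588298020886544
```

Side crop: the bar's left end is at (342,245), the amber sheet is at about 45°, and the three tubes sit in place. Top crop: bar ends at (555,105) and (588,390). Angle estimates are 45.4° (kinematic), 45.3° (sheet depth) and about 46° (bar pixels). I make a small trim and then hold.

Emit:
step_arm(commands="-0.2 0 0 -0.02 -0.08 0.03 0;-0.5 0 0 -0.02 -0.16 0.04 0;-0.5 0 0 -0.02 -0.16 0.04 0;-0.5 0 0 -0.02 -0.16 0.04 0;-0.5 0 0 -0.02 -0.16 0.04 0;-0.5 0 0 -0.02 -0.16 0.04 0")

```text
t: 13.75
eef_pos: [0.4599, -0.0078, 0.2075]
tcp_rot: [-0.049, 0.921, 0.386, -0.021]
wrist_force: [-0.5, 0.3, -3.0]
opening: 0.01
```

Run:
```python
from d import *
st();q_now();print(np.abs(get_state()['qd']).max())
t=get_image('top');P=np.array([world(t,u,v) for u in range(205,245) for v in range(148,185)]);r=P-H2;x=r@N;ok=(P[:,2]>.1)&(P[:,2]<.21);print('sheet',np.degrees(np.arctan(np.polyfit(-x[ok],r[ok,2],1)[0])))
s=get_image('side');save('side11',s)
cv2.imwrite('pics/s11.png',cv2.resize(cv2.cvtColor(s['pixels'],4)[90:250,230:390],None,fx=4,fy=4,interpolation=2)[:600])
```

```text
t 13.75 pos [ 0.4599 -0.0078  0.2075] y [-0.075  0.698  0.712] z [-0.076  0.708 -0.702] j [-0.446  0.476 -0.005  1.579  0.651 -0.721] F [-0.5  0.3 -3. ] M [-0.97  0.02  0.1 ] o 0.01
q est 44.84771862056119 r 0.19518832387311116 tool tilt 45.42317142744185
0.0010626163624562468
sheet 44.66697155379152
```

View pics/s11.png

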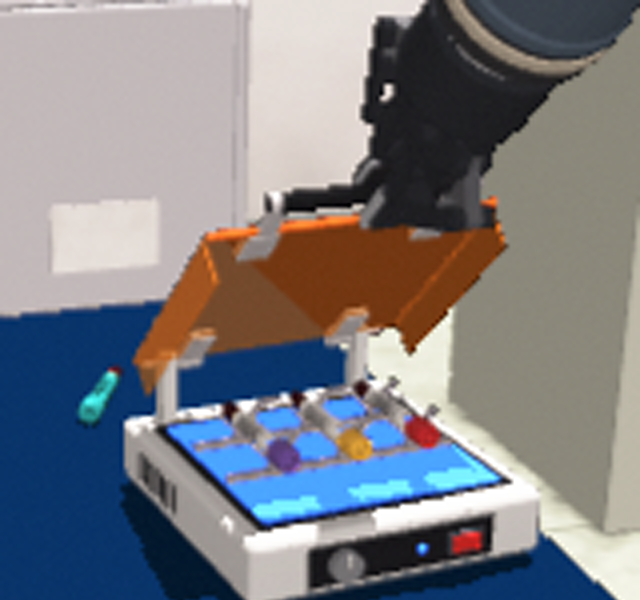

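The cover is held still at about 45°: 44.8° by kinematics, 44.7° by sheet depth. The orange cap at (355,445) lies in line between purple (283,456) and red (421,431). Handing in.

```bash
python3 -c "
from rig import job_done
print(job_done())"
```

```text
the job is handed in; nothing more can be done
None
```

The orange-capped tube lies in the middle rest with its cap to the viewer's front, in line with the red and purple tubes. The arm is holding the amber cover still by its grip bar at about 45°. I handed in at about 14 s of the 51 s.

- **Cover angle:** after the last trim it read 44.8° by arm kinematics and 44.7° by a plane fit to the sheet's depth points. Before that trim these gave 45.4° and 45.3°, while the bar's pixel position suggested about 46°. That is roughly 0.7° apart, about what the 2 mm camera calibration allows, and I did not repeat the pixel check after the trim.
- **Forces:** wrist force was about 3 N at hand-in. The highest reading I saw was about 18 N, as the jaws closed on the bar against its stop. I only read forces at the end of each move.
- **Hold:** the grip was set to 60 N and joint speeds were about zero.
- **Other objects:** in the pictures, the other two tubes, the marker pen, the steel dish and the turquoise look-alikes looked to be where they started. I checked this by eye and did not re-measure their positions.

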